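Pop the tilt-out bin, sweep the spare thermometer cover in, press it shut

ROBOT

A 7-joint arm with a two-finger parallel gripper is mounted at the origin on the work surface. World frame = base frame: x ahead of the robot, y to its left, z up, the work surface at z = 0. Lengths are in m, angles in rad, forces in N, time in s.
With the tool pointing down it reaches from about 0.425 to 0.875 m from the base axis. Payload 8.4 kg.
Tool frame: the origin (TCP) lies midway between the tips of the shut fingers; the grasp point (between the pads) lies 19 mm behind it (robot.grip_point_offset is the z of the grasp point in the tool frame, in m); z points along the fingers, y is the line along which they close (so a half turn about z gives the same grasp; the last joint's range is limited). The gripper opens to 87 mm and grips with 3 to 60 N. Pads are 19 mm wide; open, the fingers measure 117 mm over their backs; the gripper's body (75 mm by 190 mm) begins 51 mm behind the grasp point.
Start: joints at [-1.4, 0.333, 0.04, 1.465, -0.013, 1.343, -0.059], TCP at [0.173, 0.626, 0.223] pointing down, gripper open.
Joint ranges: [-2.58, 2.58], [-0.38, 2.09], [-1.3, 1.39], [0.25, 2.4], [-1.5, 4.64], [0.08, 2.09], [-2.65, 2.65]. Speed limits (rad/s): [2.22, 2.22, 2.79, 2.79, 3.14, 3.14, 3.14].

INTERFACE

Orientations are given as a unit quaternion [w, x, y, z].
In Python, from workcell import sense, cams, ticket, robot gives the robot as it stands. The module is installed in compiled form; this text tells all that it offers.
- The arm moves only by the tool step_arm, never from a script. Its argument "deltas" is a list that holds one entry, the list of rows, each a list of 7 numbers: the turn, a rotation vector about the tool's x, y, z in units of 6 degrees (1.0 is 6 degrees), then the shift along the tool's x, y, z in cm, then the opening, from 0 (shut) to 1 (fully open). A call has 1 to 20 rows; each row shifts and turns the commanded pose from where the row before left it, along the tool's axes as they then stand; what a row does not reach is not made up. A row lasts 1/8 s, in which the tool goes at most 62.5 mm and 10.7 degrees, less where a joint would pass 70% of its speed; a pose out of reach is approached as far as the arm can. A call is refused whole if a number of a shift passes 6.25 or a number of a turn 1, either way. A call with a gripper value outside its range is refused whole. The fingers move at their own pace and stop on an object; the grip force is fixed at half the most. Time passes only in rows, so rows that do not move let the fingers close. It gives the time, the measured TCP pose, the force, the opening and the grip force at its end, in the units of the state.
- sense(): the state, without advancing time (a new reading comes with each control period).
- cams.read_camera(name): name is "scene" or "side" or "wrist"; returns a dict with "frame" (480x640x3 uint8, red, green, blue), "camera_matrix" (3x3 intrinsics, pixels), "world_from_camera" (4x4, takes a point from camera to world coordinates); the wrist camera has in their place "T_tool_cam" (4x4, takes a point from camera to tool coordinates, whose origin is the TCP and whose axes are the flange's). Camera axes: x right, y up, looking along -z (the intrinsics and any distortion apply to the point x, -y, -z); pixel columns grow to the right and rows downward; lengths in m; the calibration is good to about 2 mm. A picture is of the moment at which its call begins: read the wrist's pose just before it. There is no depth.
- ticket.finish_job(): hands the job in; it is judged then, once.
The state is a dict: "time_s": time; "joints": joint angles; "joint_velocities": joint speeds; "tau": joint torques, N m; "tcp_pos": TCP position; "orientation": TCP orientation; "ft_force": force on the tool from outside, world axes, zero at the start; "moment": the same for the moment, N m; "grip_width": finger opening in m; "grasp_force": force on a finger pad.
Only numpy, scipy, OpenCV 4.12 (cv2) and the standard library are available. Lean on these libraries where they do the work, as an engineer would, in place of code of your own. Each camera call takes 0.05 s, during which the arm holds its last target. There are 200 camera calls.

TASK

Put the stray thermometer cover away: press the front of the tilt-out bin under the tin-lid shelf so that it pops open, sweep the white cover lying on the shelf over the front edge into the open bin with your fingertips, then press the bin's front home again until it latches and stays shut. Do not pick anything up, and leave the tray, thermometer, spoon and jar where they are.

Things in the scene. Friction and masses are not known exactly. Their poses are not given: they have to be found in the camera images.
- bin (a joint): tilt of the bin, rad: 0 shut and latched, 0.52 fully open, -0.078 pressed right in. Push-push latch. Shut: press the front's upper part in 7 mm or to the hard stop at 8 mm (6 to 9 N), let go; a spring tilts the bin out to 0.52 in 1 to 1.5 s, its top coming 55 mm forward at whoever pressed. Open: push the top of the front back, 8 mm past shut, to the hard stop (9 to 12 N), let go; it latches at 0
- bin_press (a point): on the outer face of the bin's front panel, mid-width, 18 mm below its top edge; moves with the bin. Axes when shut: x into the bin (press this way), y left, z up. White plastic panel 150 mm wide, 119 mm high; top edge 152 mm above the table when shut (and 14 mm in front of the shelf edge), about 135 mm when open. Hinge along y 98 mm below this point, 6 mm behind it
- shelf_edge (a point): top of the shelf's front edge above the bin's middle, 160 mm above the table; fixed. Axes: x back over the shelf, y left along the edge, z up. Shelf: flat steel biscuit-tin lid on two brackets, 220 mm deep, 360 mm wide, rim turned down 18 mm, no lip on top. When the bin is open its mouth lies below and in front of this point: 113 mm wide, from the edge to about 70 mm in front
- bin_floor (a point): middle of the bin's inner floor; moves with the bin. Axes when shut: x back, y left, z up. Bucket inside: 74 mm deep (x), 113 mm wide (y), back wall 60 mm high. A row of three covers like the stray one is held along the back wall and moves with the bin
- cover_center (a point): centre of the stray thermometer cover, a white plastic cap standing on the shelf, round, 34 mm diameter for its lower 12 mm, tapering to 25 mm at its top, 22 mm high (centre 11 mm above the shelf), 12 to 21 g; the only cover on the shelf
- tray: low bamboo tray on the rear of the shelf, 85 x 185 x 16 mm, origin under its middle, long side along y; leave alone
- thermometer_center (a point): centre of the purple forehead thermometer lying in the tray, about 130 x 45 x 30 mm; leave alone
- spoon_grip (a point): middle of the handle of the stainless measuring spoon lying on the shelf's left part, 112 mm long along x, bowl 38 mm wide and 13 mm high; leave alone
- jar_center (a point): centre of the small glass jar with a steel screw lid, 48 mm diameter, 56 mm high, on the rear left of the shelf; leave alone
Things that resemble listed ones, but are neither listed nor needed, are in the scene too. What is shaped like the part that bears cover_center but brown or orange is not meant.

How it is judged:
On the way, in this order (a step that is already met when the one before it is completed fails the run):
1. the bin is popped open while the cover still lies on the shelf (value of joint bin above 0.4 rad and height (world z) of cover_center above 0.165 m), for 0.2 s.
2. the cover has been swept into the open bin (value of joint bin above 0.3 rad and x of cover_center in the frame of bin_floor between -0.045 and 0.045 m and y of cover_center in the frame of bin_floor between -0.056 and 0.056 m and z of cover_center in the frame of bin_floor between 0 and 0.065 m), for 0.2 s.
At the end, for the whole second after the job is handed in: The bin is latched shut by itself (tilt between -0.025 and 0.03 rad) with the stray cover inside its bucket; tray, thermometer, spoon and jar have not moved more than 15 mm (value of joint bin between -0.025 and 0.03 rad and x of cover_center in the frame of bin_floor between -0.045 and 0.045 m and y of cover_center in the frame of bin_floor between -0.056 and 0.056 m and z of cover_center in the frame of bin_floor between 0 and 0.065 m); the robot touches nothing.
It fails at once if the cover is lifted off the shelf instead of being swept (height (world z) of cover_center above 0.186 m).
It fails at once if the tray is disturbed (distance of tray from where it was at the start of the episode above 0.015 m).
It fails at once if the thermometer is disturbed (distance of thermometer_center from where it was at the start of the episode above 0.015 m).
It fails at once if the spoon is disturbed (distance of spoon_grip from where it was at the start of the episode above 0.015 m).
It fails at once if the jar is disturbed (distance of jar_center from where it was at the start of the episode above 0.015 m).
It also fails if it takes over 58 s, if anything falls off the work surface, if the arm or the gripper's body presses on something with over 40 N, if the wrist force passes 120 N, or if a joint passes its speed limit or range.

## Working session

There is one attempt and no reset: what is moved stays moved. The work goes in short steps, Python scripts to look and compute and a tool call to move; the robot and the scene stay as the last step left them, time stands still between calls to the robot, and variables do not carry over. Pictures are saved under pics/ and viewed, at most 10 in all, crops included, and the job is handed in when it is done.

Besides the shell and the picture viewer there is one more tool, called as name(argument=value, ...), one argument or row to a line, values as JSON. step_arm: Moves the arm, as the interface text tells. Its arguments: {"type":"object","properties":{"deltas":{"type":"array","items":{"type":"array","items":{"type":"array","items":{"type":"number"}}}}},"required":["deltas"]}

```bash
mkdir -p pics
python3 - <<'E'
from workcell import sense,cams,robot
import cv2,numpy as np
s=sense();print(s['tcp_pos'],s['orientation'],s['time_s'],robot.grip_point_offset)
for n in("scene","side"):
    c=cams.read_camera(n);cv2.imwrite(f"pics/{n}0.png",c["frame"][:,:,::-1])
    print(n,c["camera_matrix"].round(1).tolist(),c["world_from_camera"].round(4).tolist(),c.keys())
E
```

```text
[0.17317444 0.62603061 0.22167794] [-2.98840274e-05  1.34503908e-01  9.90912755e-01 -7.80992199e-04] 0.0 -0.0187
scene [[461.0, 0.0, 317.7], [0.0, 461.0, 241.4], [0.0, 0.0, 1.0]] [[0.2584, -0.6338, 0.7291, 1.1438], [0.9658, 0.1872, -0.1796, -0.072], [-0.0226, 0.7505, 0.6604, 0.5575], [0.0, 0.0, 0.0, 1.0]] dict_keys(['frame', 'camera_matrix', 'world_from_camera'])
side [[466.7, 0.0, 319.2], [0.0, 466.7, 249.1], [0.0, 0.0, 1.0]] [[-0.1006, 0.5814, -0.8074, 0.1439], [-0.9949, -0.054, 0.0851, 0.1061], [0.0059, 0.8118, 0.5839, 0.5349], [0.0, 0.0, 0.0, 1.0]] dict_keys(['frame', 'camera_matrix', 'world_from_camera'])
```

View pics/scene0.png

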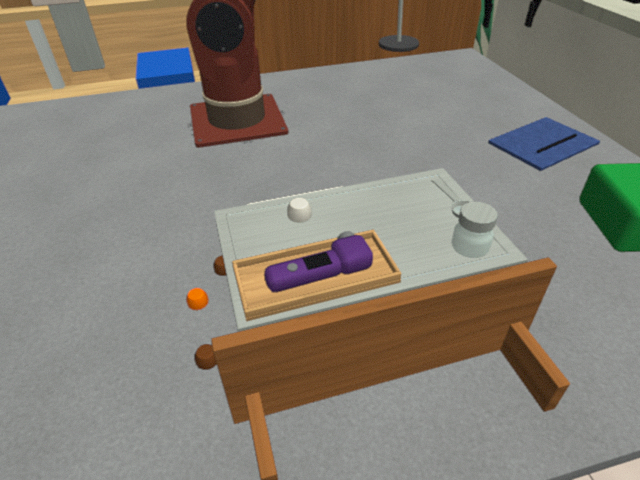

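View pics/side0.png

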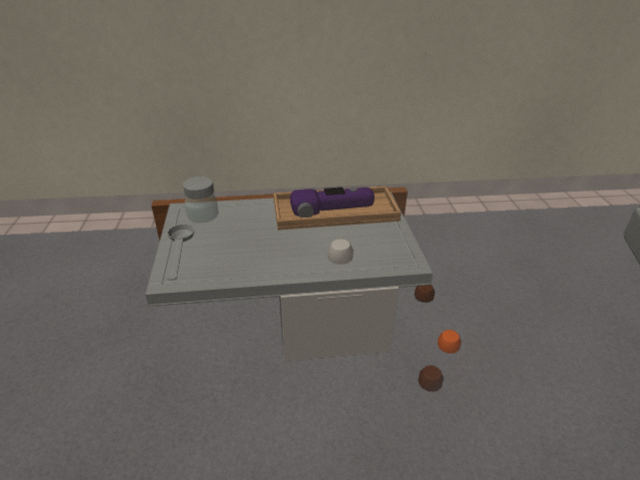

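The side view shows the shelf, with its front edge from about (153,292) to (425,277). The bin front spans (282..397, 289..360), and the purple thermometer sits in its tray. Cap-like objects in the side view: white (341,251) on the shelf, orange (450,342), brown (425,293) and brown (431,379) on the table. The white one fits, being the only one on the shelf and the only white one. I'll confirm it in a crop and measure.

```bash
cat > h.py <<'E'
import numpy as np,cv2
from workcell import sense,cams,robot
def cast(c,uv,z):
    K=c["camera_matrix"];T=c["world_from_camera"]
    d=np.linalg.inv(K)@np.array([uv[0],uv[1],1.]);d=T[:3,:3]@(d*[1,-1,-1]);o=T[:3,3]
    return (o+d*(z-o[2])/d[2]).round(4)
E
python3 - <<'E'
from h import *
import cv2
c=cams.read_camera("side");f=c["frame"]
cv2.imwrite("pics/crop1.png",cv2.resize(f[170:370,140:440,::-1],(780,520),interpolation=cv2.INTER_CUBIC))
g=cams.read_camera("scene");
cv2.imwrite("pics/crop2.png",cv2.resize(g["frame"][160:340,200:530,::-1],(792,432),interpolation=cv2.INTER_CUBIC))
E
```

```text
(no output)
```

View pics/crop1.png

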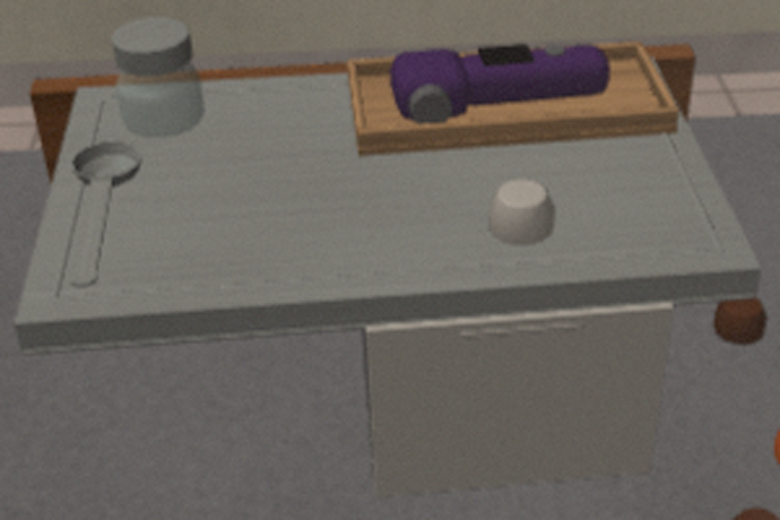

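View pics/crop2.png

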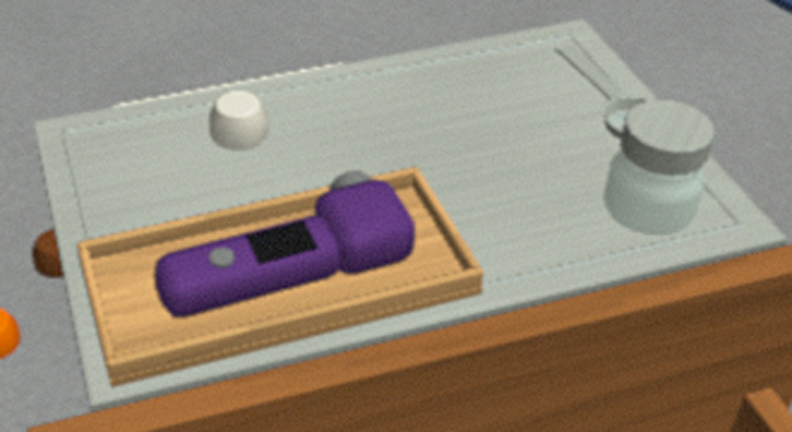

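The crops confirm it: the white cap is at crop1 (522,212) and crop2 (239,120), standing on the shelf in front of the tray's right half and above the bin. I'll convert the pixels to world positions.

Run:
```python
from h import *
a=cams.read_camera("side");b=cams.read_camera("scene")
A=lambda u,v:(140+u/2.6,170+v/2.6)
B=lambda u,v:(200+u/2.4,160+v/2.4)
for n,c,M,p,z in [("edgeL",a,A,(22,318),.16),("edgeR",a,A,(757,269),.16),("edgeR",b,B,(37,123),.16),("edgeL",b,B,(586,20),.16),
 ("panTL",a,A,(368,328),.152),("panTR",a,A,(671,307),.152),("panTR",b,B,(115,104),.152),("panBL",a,A,(380,494),.033),("panBR",a,A,(650,472),.033),
 ("covtop",a,A,(524,194),.182),("covtop",b,B,(240,106),.182),("trayFL",a,A,(360,150),.16),("trayFR",a,A,(677,130),.16),("trayFR",b,B,(80,242),.176),("trayFL",b,B,(415,170),.176),("spoonend",a,A,(85,283),.163)]:
    print(n,cast(c,M(*p),z))
```

```text
edgeL [0.592  0.2671 0.16  ]
edgeR [ 0.5956 -0.0865  0.16  ]
edgeR [ 0.6009 -0.0867  0.16  ]
edgeL [0.5931 0.2722 0.16  ]
panTL [0.5789 0.1064 0.152 ]
panTR [ 0.5804 -0.0403  0.152 ]
panTR [ 0.5845 -0.0387  0.152 ]
panBL [0.5806 0.1049 0.033 ]
panBR [ 0.582  -0.0417  0.033 ]
covtop [0.6392 0.0244 0.182 ]
covtop [0.6483 0.0268 0.182 ]
trayFL [0.7214 0.1056 0.16  ]
trayFR [ 0.7258 -0.0782  0.16  ]
trayFR [ 0.728  -0.0748  0.176 ]
trayFL [0.7228 0.1049 0.176 ]
spoonend [0.6117 0.2407 0.163 ]
```

step_arm(
  deltas=[
    [[0,0,-0.9,0,0,-1,0],[0,0,-0.9,0,0,-1,0],[0,0,-0.9,0,0,-1,0],[0,0,0,-1.9,-3.5,0,0],[0,0,0,-1.9,-3.5,0,0],[0,0,0,-1.9,-3.5,0,0],[0,0,0,-1.9,-3.5,0,0],[0,0,0,-1.9,-3.5,0,0],[0,0,0,-1.9,-3.5,0,0],[0,0,0,-1.9,-3.5,0,0],[0,0,0,-1.9,-3.5,0,0],[0,0,0,-1.9,-3.5,0,0],[0,0,0,-1.9,-3.5,0,0],[0,0,0,-1.9,-3.5,0,0],[0,0,0,-1.9,-3.5,0,0],[0,0,0,-1.9,-3.5,0,0],[0,0,0,-1.9,-3.5,0,0],[0,0,0,-1.9,-3.5,0,0],[0,0,0,-1.9,-3.5,0,0],[0,0,0,-1.9,-3.5,0,0]],
  ],
)

```text
time_s: 2.8
tcp_pos: [0.5044, 0.0345, 0.2528]
orientation: [0.0, -0.007, 1.0, 0.0]
ft_force: [-0.3, 1.1, -0.2]
grip_width: 0.0003
grasp_force: 0.0
```

step_arm(
  deltas=[
    [[0,0,0,0,0,2.1,0],[0,0,0,0,0,2.1,0],[0,0,0,0,0,2.1,0],[0,0,0,0,0,2.1,0],[0,0,0,0,0,2.1,0],[0,0,0,0,0,2.1,0],[0,0,0,-1,0,0,0],[0,0,0,-1,0,0,0],[0,0,0,-1,0,0,0],[0,0,0,-1,0,0,0],[0,0,0,-1,0,0,0],[0,0,0,-0.5,0,0,0],[0,0,0,-0.4,0,0,0],[0,0,0,0,0,0,0]],
  ],
)

```text
time_s: 4.55
tcp_pos: [0.563, 0.0363, 0.1265]
orientation: [-0.0, -0.006, 1.0, -0.0]
ft_force: [0.1, -0.6, 0.2]
grip_width: 0.0006
grasp_force: 0.0
```

step_arm(
  deltas=[
    [[0,0,0,-0.3,0,0,0],[0,0,0,-0.2,0,0,0],[0,0,0,-0.2,0,0,0],[0,0,0,0,0,0,0]],
  ],
)

```text
time_s: 5.05
tcp_pos: [0.5699, 0.0365, 0.1265]
orientation: [-0.0, -0.006, 1.0, -0.0]
ft_force: [-0.4, 0.7, -0.2]
grip_width: 0.0003
grasp_force: 0.0
```

step_arm(
  deltas=[
    [[0,0,0,-0.3,0,0,0],[0,0,0,-0.2,0,0,0],[0,0,0,0,0,0,0]],
  ],
)

```text
time_s: 5.42
tcp_pos: [0.5749, 0.0366, 0.1265]
orientation: [-0.0, -0.006, 1.0, -0.0]
ft_force: [-3.2, -0.4, 3.1]
grip_width: 0.0009
grasp_force: 1.5
```

step_arm(
  deltas=[
    [[0,0,0,-0.2,0,0,0],[0,0,0,-0.2,0,0,0],[0,0,0,0,0,0,0]],
  ],
)

```text
time_s: 5.8
tcp_pos: [0.578, 0.0367, 0.1264]
orientation: [-0.001, -0.006, 1.0, 0.0]
ft_force: [-8.0, -0.1, 5.7]
grip_width: 0.0003
grasp_force: 4.2
```

step_arm(
  deltas=[
    [[0,0,0,-0.2,0,0,0],[0,0,0,-0.1,0,0,0],[0,0,0,0,0,0,0]],
  ],
)

```text
time_s: 6.18
tcp_pos: [0.5783, 0.0366, 0.1263]
orientation: [-0.004, -0.006, 1.0, 0.0]
ft_force: [-21.2, 0.5, 17.2]
grip_width: 0.0006
grasp_force: 11.3
```

step_arm(
  deltas=[
    [[0,0,0,3,0,0,0],[0,0,0,4,0,0,0],[0,0,0,2,0,0,0],[0,0,0,0,0,-3,0],[0,0,0,0,0,-3,0],[0,0,0,0,0,-3,0],[0,0,0,0,0,-3,0],[0,0,0,0,0,0,0.2],[0,0,0,0,0,0,0.2],[0,0,0,0,0,0,0.2],[0,0,0,0,0,0,0.2]],
  ],
)

```text
time_s: 7.55
tcp_pos: [0.4916, 0.0355, 0.2459]
orientation: [-0.0, -0.006, 1.0, -0.0]
ft_force: [0.7, 0.0, -0.3]
grip_width: 0.0169
grasp_force: 0.0
```

Run:
```python
from h import *
a=cams.read_camera("side");b=cams.read_camera("scene")
print(sense()['tcp_pos'])
i=np.hstack([cv2.resize(a["frame"][170:370,140:440],(400,267)),cv2.resize(b["frame"][100:300,170:470],(400,267))])
cv2.imwrite("pics/open1.png",i[:,:,::-1])
```

```text
[0.49178259 0.03549219 0.24616257]
```

View pics/open1.png

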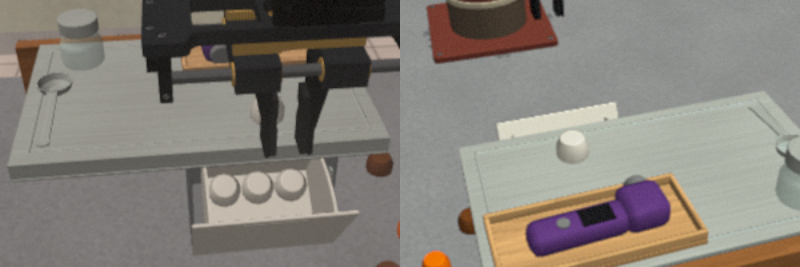

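The bin is open, with three covers along its back wall. The stray cover is still on the shelf (side view 265,105). I'll go over it and come down behind it.

step_arm(
  deltas=[
    [[0,0,0,0,0,-2,0.2],[0,0,0,0,0,-2,0.2],[0,0,0,-3.3,-0.3,0,0.2],[0,0,0,-3.3,-0.3,0,0.2],[0,0,0,-3.3,-0.3,0,0.2],[0,0,0,-3.3,-0.3,0,0.2],[0,0,0,-3.3,-0.1,0,0.2],[0,0,0,-3.3,0,0,0.2],[0,0,0,0,0,2,0.2],[0,0,0,0,0,2,0.2],[0,0,0,0,0,2,0.2],[0,0,0,0,0,0,0.2]],
  ],
)

```text
time_s: 9.15
tcp_pos: [0.6888, 0.0255, 0.2246]
orientation: [-0.002, -0.007, 1.0, 0.0]
ft_force: [0.1, -0.0, 0.9]
grip_width: 0.0175
grasp_force: 0.0
```

Run:
```python
from h import *
a=cams.read_camera("side");b=cams.read_camera("scene")
i=np.hstack([cv2.resize(a["frame"][170:320,200:425],(400,267)),cv2.resize(b["frame"][140:290,200:425],(400,267))])
cv2.imwrite("pics/pre1.png",i[:,:,::-1])
```

```text
(no output)
```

View pics/pre1.png

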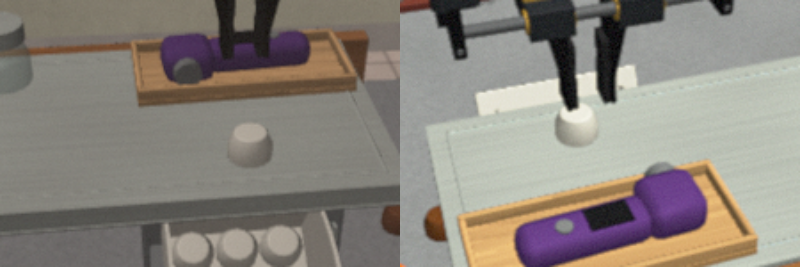

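The fingertips hang above the gap between the cover (side view 250,145) and the tray. The layout agrees with the numbers, so I'll descend.

step_arm(
  deltas=[
    [[0,0,0,0,0,2,0.2],[0,0,0,0,0,2,0.2],[0,0,0,0,0,1,0.2],[0,0,0,0,0,0.7,0.2],[0,0,0,0,0,0,0.2]],
  ],
)

```text
time_s: 9.88
tcp_pos: [0.6899, 0.0251, 0.1691]
orientation: [-0.0, -0.006, 1.0, -0.0]
ft_force: [0.6, -0.8, -0.5]
grip_width: 0.0174
grasp_force: 0.0
```

Run:
```python
from h import *
a=cams.read_camera("side");b=cams.read_camera("scene")
i=np.hstack([cv2.resize(a["frame"][170:320,200:425],(400,267)),cv2.resize(b["frame"][140:290,200:425],(400,267))])
cv2.imwrite("pics/pre2.png",i[:,:,::-1])
```

```text
(no output)
```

View pics/pre2.png

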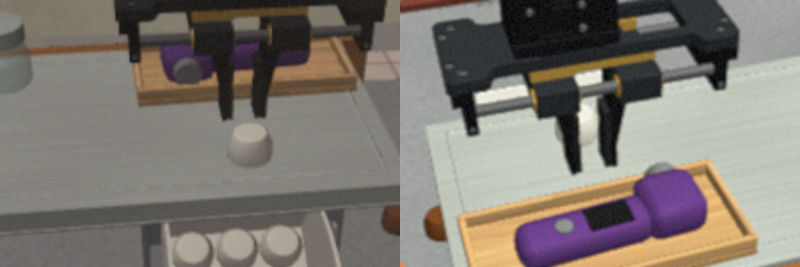

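Run:
```python
from h import *
a=cams.read_camera("side");b=cams.read_camera("scene")
k=.5625
print(cast(a,(200+244*k,170+116*k),.169),cast(a,(200+251*k,170+130*k),.182),cast(a,(200+250*k,170+165*k),.16))
print(cast(b,(200+592*k,140+168*k),.169))
```

```text
[0.6806 0.0242 0.169 ] [0.6426 0.0244 0.182 ] [0.6288 0.0263 0.16  ]
[0.7799 0.301  0.169 ]
```

step_arm(
  deltas=[
    [[0,0,0,0,0,0.4,0.2],[0,0,0,0.5,0,0,0.2],[0,0,0,0.5,0,0,0.2],[0,0,0,0.5,0,0,0.2],[0,0,0,0.5,0,0,0.2],[0,0,0,0.5,0,0,0.2],[0,0,0,0.5,0,0,0.2],[0,0,0,0.5,0,0,0.2],[0,0,0,0.5,0,0,0.2],[0,0,0,0.5,0,0,0.2],[0,0,0,0.5,0,0,0.2],[0,0,0,0,0,0,0.2]],
  ],
)

```text
time_s: 11.58
tcp_pos: [0.6397, 0.0245, 0.1656]
orientation: [-0.0, -0.006, 1.0, 0.0]
ft_force: [0.4, -0.3, 0.1]
grip_width: 0.0175
grasp_force: 0.0
```

Run:
```python
from h import *
a=cams.read_camera("side")
cv2.imwrite("pics/sw1.png",cv2.resize(a["frame"][190:360,230:430],(600,510))[:,:,::-1])
```

```text
(no output)
```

View pics/sw1.png

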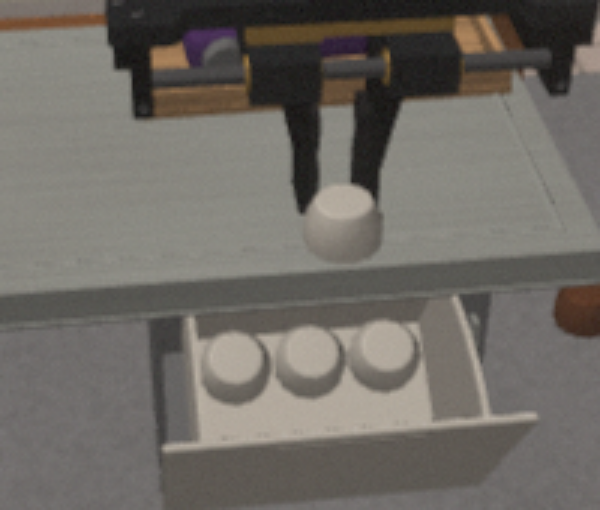

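The cover is cradled at the edge (342,225), and the bin below has its front half free. I'll finish the sweep briskly so the cover clears the row.

step_arm(
  deltas=[
    [[0,0,0,0.6,0,0,0.2],[0,0,0,1,0,0,0.2],[0,0,0,1.1,0,0,0.2],[0,0,0,1.1,0,0,0.2],[0,0,0,0.8,0,0,0.2],[0,0,0,0,0,0,0.2],[0,0,0,0,0,0,0.2],[0,0,0,0,0,0,0.2]],
  ],
)

```text
time_s: 12.62
tcp_pos: [0.5943, 0.0238, 0.1655]
orientation: [0.0, -0.006, 1.0, -0.0]
ft_force: [1.1, -0.2, 0.2]
grip_width: 0.0172
grasp_force: 0.0
```

Run:
```python
from h import *
a=cams.read_camera("side")
cv2.imwrite("pics/sw2.png",cv2.resize(a["frame"][190:360,230:430],(600,510))[:,:,::-1])
```

```text
(no output)
```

View pics/sw2.png

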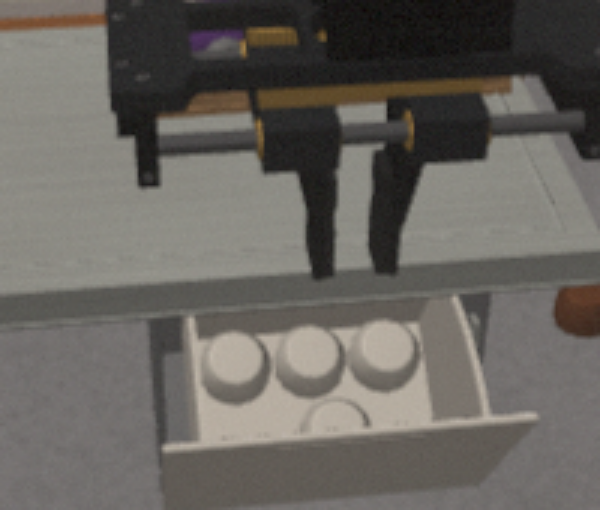

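The cover lies in the front of the bucket (335,420). I'll back off, shut the fingers and come down in front of the panel.

step_arm(
  deltas=[
    [[0,0,0,0,0,-2,0.2],[0,0,0,2.2,0.2,0,0],[0,0,0,2.2,0.2,0,0],[0,0,0,2.2,0.2,0,0],[0,0,0,2.2,0.2,0,0],[0,0,0,2.2,0.2,0,0],[0,0,0,0,0,2,0],[0,0,0,0,0,2,0],[0,0,0,0,0,2,0],[0,0,0,0,0,0.6,0],[0,0,0,-0.8,0,0,0],[0,0,0,-0.8,0,0,0],[0,0,0,-0.8,0,0,0],[0,0,0,-0.8,0,0,0],[0,0,0,-0.8,0,0,0],[0,0,0,-0.8,0,0,0],[0,0,0,-0.8,0,0,0]],
  ],
)

```text
time_s: 14.8
tcp_pos: [0.5401, 0.0332, 0.1195]
orientation: [-0.0, -0.007, 1.0, 0.0]
ft_force: [-4.1, -0.2, 3.5]
grip_width: 0.0005
grasp_force: 2.1
```

step_arm(
  deltas=[
    [[0,0,0,-0.6,0,0,0],[0,0,0,-0.6,0,0,0],[0,0,0,-0.6,0,0,0],[0,0,0,-0.6,0,0,0],[0,0,0,-0.6,0,0,0],[0,0,0,-0.3,0,0,0],[0,0,0,-0.2,0,0,0],[0,0,0,0,0,0,0]],
  ],
)

```text
time_s: 15.8
tcp_pos: [0.5748, 0.0336, 0.1194]
orientation: [-0.0, -0.006, 1.0, -0.0]
ft_force: [-3.8, 0.8, 3.2]
grip_width: 0.0009
grasp_force: 1.8
```

step_arm(
  deltas=[
    [[0,0,0,-0.3,0,0,0],[0,0,0,-0.2,0,0,0],[0,0,0,-0.2,0,0,0],[0,0,0,0,0,0,0]],
  ],
)

```text
time_s: 16.3
tcp_pos: [0.5779, 0.0337, 0.1192]
orientation: [-0.004, -0.006, 1.0, 0.0]
ft_force: [-23.4, 1.3, 19.2]
grip_width: 0.0005
grasp_force: 12.6
```

It's at the hard stop (23 N), so I'll release.

step_arm(
  deltas=[
    [[0,0,0,0.8,0,0,0],[0,0,0,1.5,0,0,0],[0,0,0,2,0,0,0],[0,0,0,3,0,0,0],[0,0,0,2.5,0,0,0],[0,0,0,0,0,-3,0],[0,0,0,0,0,-4,0],[0,0,0,0,0,-4,0],[0,0,0,0,3,0,0],[0,0,0,0,5,0,0],[0,0,0,0,5,0,0],[0,0,0,0,5,0,0],[0,0,0,0,4,0,0],[0,0,0,0,3,0,0],[0,0,0,0,0,0,0]],
  ],
)

```text
time_s: 18.18
tcp_pos: [0.4801, 0.2846, 0.2292]
orientation: [0.0, -0.008, 1.0, -0.0]
ft_force: [0.2, 0.4, -0.2]
grip_width: 0.0003
grasp_force: 0.0
```

Run:
```python
from h import *
a=cams.read_camera("side")
cv2.imwrite("pics/end.png",cv2.resize(a["frame"][170:390,140:470],(780,520))[:,:,::-1]);print(sense()['tcp_pos'])
```

```text
[0.48068628 0.28265687 0.22938195]
```

View pics/end.png

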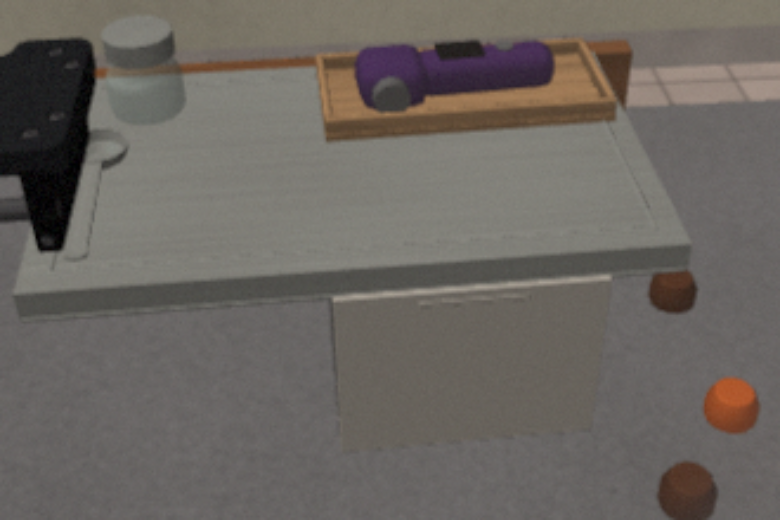

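The bin is shut (panel top at about (470,287), as at the start), the cover is off the shelf, and everything else is where it was. I'm handing in.

```bash
python3 -c "
from workcell import ticket
print(ticket.finish_job())"
```

```text
the job is handed in; nothing more can be done
None
```

The job is handed in: I popped the bin open, swept the white cover into it and pressed it shut, and the last picture showed the bin still shut with the tray, thermometer, spoon and jar in place; the hand-in returned no verdict.

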